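Find the soft foot of the stirrer plate and press its shim flat

TASK

The stirrer's plate rocks at one of its four ears: press down firmly on the round pads of the ears, one after another, until you find the ear that sinks. Then push down that ear's raised shim tab (the one hinged under this ear) until it lies flat, and leave the other three shims raised. Only press: do not lift or shift the plate, and do not disturb the things around it.

Things in the scene. Friction and masses are not known exactly. Their poses are not given: they have to be found in the camera images.
- slab: Pale stone slab, 340 x 380 x 15 mm, fixed on the bench. Origin on the bench surface 20 mm short (towards -x) of the slab's middle, right under the middle of the instrument plate; z up, x points away from the robot.
- plate: Aluminium instrument plate 8 mm thick (200 x 150 mm) with a white stirrer housing 100 x 100 mm in its middle (42 mm above the plate's underside) and four ears sticking out to the left and right near its corners. 0.65 to 0.95 kg, it just lies loose on four mounts. Origin: centre of its underside, 52 mm above the bench. x away from the robot, y left, z up.
- ear_1 (a point): Near left ear: centre of the top of its round steel pad (22 mm across, 3 mm high), right above its mount post, 62.8 mm above the bench when level, at (-68, 108) mm in plate axes. Ear from x -16 to +34 mm of this point. Three posts are rigid; one is sprung: under 5 to 8 N its ear sinks 4.5 mm to a stop (the opposite ear lifts), and it returns on release.
- ear_2 (a point): Near right ear: centre of the top of its round steel pad (22 mm across, 3 mm high), right above its mount post, 62.8 mm above the bench when level, at (-68, -108) mm in plate axes. Ear from x -16 to +34 mm of this point. Three posts are rigid; one is sprung: under 5 to 8 N its ear sinks 4.5 mm to a stop (the opposite ear lifts), and it returns on release.
- ear_3 (a point): Far left ear: centre of the top of its round steel pad (22 mm across, 3 mm high), right above its mount post, 62.8 mm above the bench when level, at (68, 108) mm in plate axes. Ear from x -16 to +34 mm of this point. Three posts are rigid; one is sprung: under 5 to 8 N its ear sinks 4.5 mm to a stop (the opposite ear lifts), and it returns on release.
- ear_4 (a point): Far right ear: centre of the top of its round steel pad (22 mm across, 3 mm high), right above its mount post, 62.8 mm above the bench when level, at (68, -108) mm in plate axes. Ear from x -16 to +34 mm of this point. Three posts are rigid; one is sprung: under 5 to 8 N its ear sinks 4.5 mm to a stop (the opposite ear lifts), and it returns on release.
- shim_p (a joint): One of the four brass shims; the letter does not tell at which ear. Tab 42 x 26 x 4 mm, hinged along plate y 26 mm beyond (+x) its ear's pad centre, 29 mm above the bench, sloping up away from the robot: free end about 58 mm beyond the pad, 56 mm above the bench. Rad: 0 = raised, 0.7 = flat (stop; top 31 mm above the bench; the ear no longer sinks). 2 to 4 N push it; it stays where left.
- shim_q (a joint): One of the four brass shims; the letter does not tell at which ear. Tab 42 x 26 x 4 mm, hinged along plate y 26 mm beyond (+x) its ear's pad centre, 29 mm above the bench, sloping up away from the robot: free end about 58 mm beyond the pad, 56 mm above the bench. Rad: 0 = raised, 0.7 = flat (stop; top 31 mm above the bench; the ear no longer sinks). 2 to 4 N push it; it stays where left.
- shim_r (a joint): One of the four brass shims; the letter does not tell at which ear. Tab 42 x 26 x 4 mm, hinged along plate y 26 mm beyond (+x) its ear's pad centre, 29 mm above the bench, sloping up away from the robot: free end about 58 mm beyond the pad, 56 mm above the bench. Rad: 0 = raised, 0.7 = flat (stop; top 31 mm above the bench; the ear no longer sinks). 2 to 4 N push it; it stays where left.
- shim_s (a joint): One of the four brass shims; the letter does not tell at which ear. Tab 42 x 26 x 4 mm, hinged along plate y 26 mm beyond (+x) its ear's pad centre, 29 mm above the bench, sloping up away from the robot: free end about 58 mm beyond the pad, 56 mm above the bench. Rad: 0 = raised, 0.7 = flat (stop; top 31 mm above the bench; the ear no longer sinks). 2 to 4 N push it; it stays where left.
- vial_1: Small amber vial, 24 mm across, 50 mm tall, on the slab left of the plate. Bystander. Origin at the centre of its underside, z up.
- vial_2: Small amber vial, 24 mm across, 50 mm tall, on the slab right of the plate. Bystander. Origin at the centre of its underside, z up.
- collar: Steel collar, 36 mm across with an 18 mm hole, 12 mm high, on the slab on the robot's side of the plate. Bystander. Origin at the centre of its underside, z up.
- wrench: Steel wrench 130 mm long lying crosswise on the slab beyond the plate. Bystander. Origin at the middle of its underside.
- bottle: Clear bottle with an orange cap, 90 mm across, 190 mm tall, on the bench to the left of the slab. Bystander. Origin at the centre of its underside, z up.
- beaker: Glass beaker, 66 mm across, 85 mm tall, on the bench to the right of the slab. Bystander. Origin at the centre of its underside, z up.
- can: Steel can, 80 mm across, 110 mm tall, on the bench to the left of the slab. Bystander. Origin at the centre of its underside, z up.

How it is judged (in metres and radians):
On the way, in this order (a step that is already met when the one before it is completed fails the run):
1. the soft ear is found: the plate rocks visibly (more than 0.025 rad) under the finger (angle between plate's own z axis and vertical above 0.025 rad and contact force between the fingers and plate above 1 N), for 0.05 s.
2. the shim of that ear is pressed flat (value of joint shim_r above 0.62 rad), for 0.1 s.
At the end, for the whole second after the job is handed in: The soft ear's shim is flat (joint above 0.62 of 0.7 rad), the other three are still raised (below 0.2 rad), and the plate rests level (within 0.015 rad) within 12 mm of where it began (value of joint shim_r above 0.62 rad and value of joint each of shim_p, shim_q, shim_s below 0.2 rad and angle between plate's own z axis and vertical below 0.015 rad and distance of plate from where it was at the start of the episode below 0.012 m and linear speed of plate below 0.02 m/s); the robot touches nothing.
It fails at once if a shim of a firm ear is pushed down (past 0.3 rad) (value of joint any of shim_p, shim_q, shim_s above 0.3 rad).
It fails at once if the plate is lifted (8 mm) or shifted (15 mm) (height (world z) of plate above 0.0598 m or distance of plate from where it was at the start of the episode above 0.015 m).
It fails at once if a bystander is moved more than 30 mm (distance of any of vial_1, vial_2, collar, wrench, bottle, beaker, can from where it was at the start of the episode above 0.03 m).
It also fails if it takes over 51 s, if anything falls off the work surface, if the arm or the gripper's body presses on something with over 40 N, if the wrist force passes 120 N, or if a joint passes its speed limit or range.

ROBOT

A 7-joint arm with a two-finger parallel gripper is mounted at the origin on the work surface. World frame = base frame: x ahead of the robot, y to its left, z up, the work surface at z = 0. Lengths are in mm, angles in rad, forces in N, time in s.
With the tool pointing down it reaches from about 375 to 925 mm from the base axis. Payload 3.1 kg.
Tool frame: the origin (TCP) lies between the finger pads; the fingertips stand 14 mm ahead of it and the grasp point (between the pads) lies 5 mm behind it (env.tip_reach is the distance from the TCP to the fingertips, in mm); z points along the fingers, x is the direction in which the jaws open and shut, and the axes are right-handed (so a half turn about z gives the same grasp; the last joint's range is limited). The gripper opens to 85 mm and grips with 20 to 120 N. Pads are 22 mm wide; open, the fingers measure 114 mm over their backs; the gripper's body (76 mm by 85 mm) begins 54 mm behind the grasp point. The pads swing forward as they close: fully open they stand 13 mm farther back than shut.
Start: joints at [1.015, 0.383, 0.044, 1.598, -0.018, 1.161, -0.05], TCP at [287.303, -583.061, 245.269] pointing down, gripper open.
Joint ranges: [-2.61, 2.61], [-0.41, 2.15], [-1.48, 1.57], [0, 2.5], [-1.57, 4.71], [0.05, 1.97], [-2.85, 2.85]. Speed limits (rad/s): [2.79, 2.79, 3.14, 3.14, 3.14, 3.14, 3.14].

INTERFACE

Orientations are given as a unit quaternion [w, x, y, z].
In Python, from rig import status, vision, order, env gives the robot as it stands. The module is installed in compiled form; this text tells all that it offers.
- The arm moves only by the tool step_arm, never from a script. Its argument "commands" is a list of rows, each a list of 5 numbers: the shift along the world's x, y, z in mm, then the turn about the world's z in degrees, then the closure in counts, from 0 (fully open) to 255 (shut). In form: [[dx, dy, dz, yaw, gripper], ...]. A call has exactly 8 rows; each row shifts and turns the commanded pose from where the row before left it; what a row does not reach is not made up. A row lasts 1/12 s, in which the tool goes at most 41.7 mm and 7.16 degrees, less where a joint would pass 70% of its speed; a pose out of reach is approached as far as the arm can. A call is refused whole if a number of a shift passes 41.7 or a number of a turn 7.16, either way. A call with a gripper value outside its range is refused whole. The fingers move at their own pace and stop on an object; "force" is the grip in N (left out, the last holds). Time passes only in rows, so rows that do not move let the fingers close, or fill a call up. It gives the time, the measured TCP pose, the force and the opening at its end, in the units of the state.
- status.observe(): the state, without advancing time (a new reading comes with each control period).
- vision.get_image(name): name is "side" or "top" or "wrist"; returns a dict with "frame" (384x512x3 uint8, red, green, blue), "intrinsics" (3x3 intrinsics, pixels), "extrinsics" (4x4, takes a point from camera to world coordinates). Camera axes: x right, y down, z forward; pixel columns grow to the right and rows downward; lengths in mm; the calibration is good to about 2 mm. A picture is of the moment at which its call begins. There is no depth.
- order.finish_job(): hands the job in, once; it reports no verdict.
The state is a dict: "time_s": time; "joints": joint angles; "joint_vel": joint speeds; "joint_efforts": joint torques, N m; "ee_pos": TCP position; "tcp_rot": TCP orientation; "ft_force": force on the tool from outside, world axes, zero at the start; "ft_torque": the same for the moment, N m; "finger_gap": opening from 0.0 (shut) to 1.0 (fully open).
Only numpy, scipy, OpenCV 4.12 (cv2) and the standard library are available. Lean on these libraries where they do the work, as an engineer would, in place of code of your own. Each camera call takes 0.05 s, during which the arm holds its last target. There are 200 camera calls.

## Working session

There is one attempt and no reset: what is moved stays moved. The work goes in short steps, Python scripts to look and compute and a tool call to move; the robot and the scene stay as the last step left them, time stands still between calls to the robot, and variables do not carry over. Pictures are saved under pics/ and viewed, about 8 in all and at most 12, crops included, and the job is handed in when it is done.

Besides the shell and the picture viewer there is one more tool, called by a JSON object that holds its "method" and its "body". step_arm: Moves the arm, as the interface text tells. Its arguments: {"type":"object","properties":{"commands":{"type":"array"},"force":{"type":"number"}},"required":["commands"]}

```bash
mkdir -p pics; python3 - <<'E'
from rig import status, vision, order, env
import cv2,numpy as np
s=status.observe();print(s['time_s'],s['ee_pos'],s['tcp_rot'],s['ft_force'],s['finger_gap'],env.tip_reach)
for n in('top','side'):
    d=vision.get_image(n);cv2.imwrite(f'pics/{n}0.png',d['frame'][:,:,::-1]);np.savez(f'{n}.npz',K=d['intrinsics'],E=d['extrinsics'],f=d['frame'])
    print(n,d['intrinsics'],d['extrinsics'])
E
```

```text
0.0 [ 286.83859749 -582.26943869  243.86130597] [-6.31233153e-04  8.49122188e-01 -5.28194763e-01 -1.18475730e-03] [ 0.09034741 -0.47134426  0.21460732] 0.9988064863948237 14.0
top [[346.41086759   0.         251.63369391]
 [  0.         346.41086759 195.19803844]
 [  0.           0.           1.        ]] [[ 1.68243835e-04 -9.89303239e-01  1.45873486e-01  4.34468764e+02]
 [-9.99989893e-01  4.88939682e-04  4.46929572e-03 -2.66337771e+00]
 [-4.49281207e-03 -1.45872763e-01 -9.89293158e-01  1.00711847e+03]
 [ 0.00000000e+00  0.00000000e+00  0.00000000e+00  1.00000000e+00]]
side [[361.55923082   0.         255.85554096]
 [  0.         361.55923082 194.0132435 ]
 [  0.           0.           1.        ]] [[-9.99791124e-01 -1.58415697e-02  1.29133201e-02  5.40285485e+02]
 [-1.95309001e-02  5.54413668e-01 -8.32012036e-01  7.57821058e+02]
 [ 6.02105549e-03 -8.32090457e-01 -5.54607265e-01  5.83264194e+02]
 [ 0.00000000e+00  0.00000000e+00  0.00000000e+00  1.00000000e+00]]
```

View pics/top0.png

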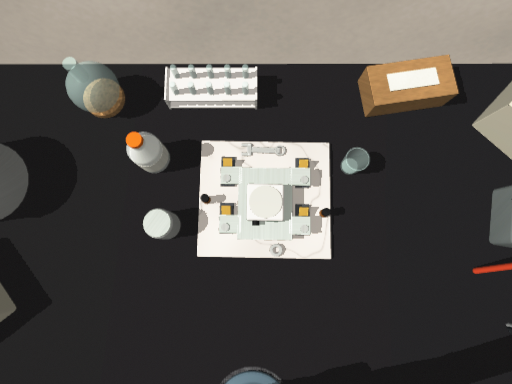

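View pics/side0.png

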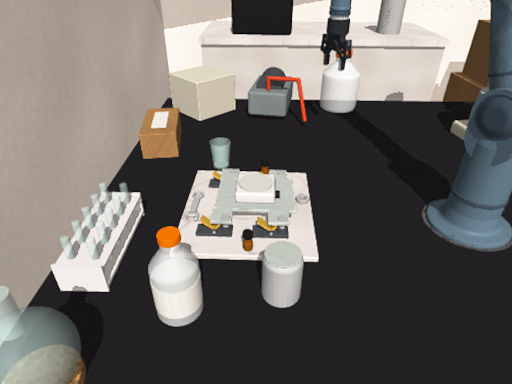

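The top view shows the slab around px (265,200), the round pads near (227,179), (305,178), (226,226) and (305,227), and orange tabs above each. The side view confirms the tabs slope up away from the robot. Next I'll zoom in and measure.

```bash
cat > h.py <<'E'
import numpy as np,cv2
def ray(K,E,uv,z):
    d=E[:3,:3]@np.linalg.solve(K,[uv[0],uv[1],1.]);o=E[:3,3]
    return o+d*(z-o[2])/d[2]
E
python3 - <<'E'
from h import *
d=np.load('top.npz');f=d['f'];K,E=d['K'],d['E']
hsv=cv2.cvtColor(f,cv2.COLOR_RGB2HSV)
m=cv2.inRange(hsv,(12,140,90),(30,255,255));m[:, :190]=0;m[:,345:]=0;m[:140]=0;m[260:]=0
n,_,st,c=cv2.connectedComponentsWithStats(m)
for i in range(1,n):
    if st[i,4]>15: print('tab',c[i],st[i],ray(K,E,c[i],45).round(1))
w=cv2.inRange(f,(185,170,165),(255,255,255));w[:135]=0;w[265:]=0;w[:,:190]=0;w[:,340:]=0
w=cv2.morphologyEx(w,cv2.MORPH_OPEN,np.ones((3,3)))
cs=max(cv2.findContours(w,0,2)[0],key=cv2.contourArea)
r=cv2.minAreaRect(cs);b=cv2.boxPoints(r)
P=np.array([ray(K,E,p,15) for p in b]);print('slab',b.round(1).tolist(),P.round(1).tolist(),P.mean(0))
print([np.linalg.norm(P[i]-P[i-1]).round(1) for i in range(4)])
cv2.imwrite('pics/top_crop.png',cv2.resize(f[135:265,190:340,::-1],None,fx=5,fy=5,interpolation=cv2.INTER_CUBIC)[:600])
for p in [(227,179),(305,178),(226,226),(305,227)]: print('pad',ray(K,E,p,62.8).round(1))
E
```

```text
tab [227.  161.5] [223 158   9   8  72] [673.4  71.9  45. ]
tab [303. 163.] [299 160   9   7  63] [ 668.8 -144.4   45. ]
tab [225.875      209.54166667] [221 206  10   8  72] [535.9  73.6  45. ]
tab [303.1025641  211.19230769] [299 207  10   9  78] [ 531.2 -141.7   45. ]
slab [[196.6999969482422, 256.1000061035156], [198.89999389648438, 140.39999389648438], [332.29998779296875, 143.0], [330.0, 258.70001220703125]] [[407.1, 157.0, 15.0], [745.2, 158.2, 15.0], [736.7, -236.6, 15.0], [400.0, -218.9, 15.0]] [572.27032122 -35.06958941  15.        ]
[np.float64(375.9), np.float64(338.1), np.float64(394.9), np.float64(337.2)]
pad [619.2  70.   62.8]
pad [ 621.9 -146.4   62.8]
pad [489.   71.3  62.8]
pad [ 486.3 -143.4   62.8]
```

View pics/top_crop.png

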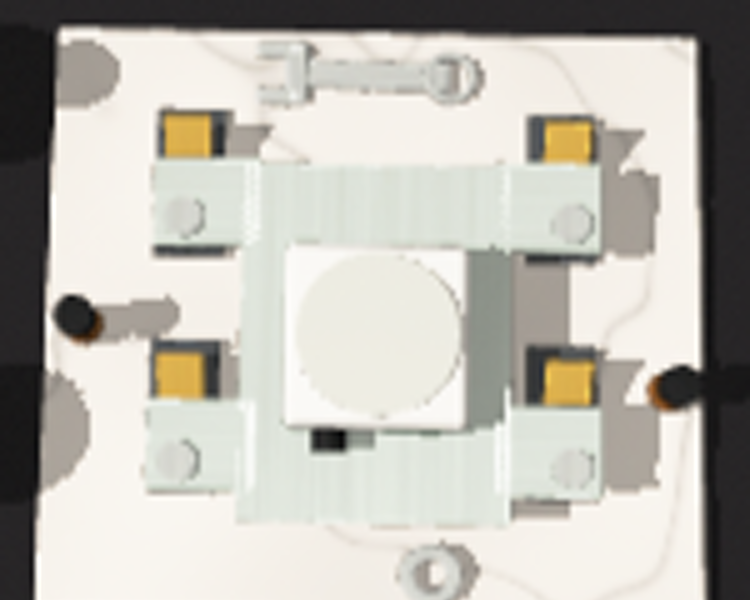

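The top crop shows the pads at full-image px FL (227,178.4), FR (304.4,179.8), NL (225.6,227) and NR (304.6,228.6). That puts the plate centre near (552,-35.5) with yaw about -1.1°. The ears come out at NR (482,-142), NL (486,74), FR (618,-145) and FL (622,71). I'll start with NR, with the fingers shut and the jaw axis along y.

{"method": "step_arm", "body": {"commands": [[12, 27.5, 0, -1.7, 255], [12, 27.5, 0, -1.7, 255], [12, 27.5, 0, -1.7, 255], [12, 27.5, 0, -1.7, 255], [12, 27.5, -5, -1.7, 255], [12, 27.5, -5, -1.7, 255], [12, 27.5, -5, -1.7, 255], [12, 27.5, -5, -1.7, 255]], "force": 60}}

```text
time_s: 0.77
ee_pos: [383.3, -361.4, 224.6]
tcp_rot: [0.0, 0.78, -0.626, -0.0]
ft_force: [0.9, 1.0, -0.3]
finger_gap: 0.003
```

{"method": "step_arm", "body": {"commands": [[12, 27.5, -5, -1.7, 255], [12, 27.5, -5, -1.7, 255], [12, 27.5, -10, -1.7, 255], [12, 27.5, -10, -1.7, 255], [12, 27.5, -10, -1.7, 255], [12, 27.5, -10, -1.7, 255], [12, 27.5, -10, -1.7, 255], [0, 0, 0, -1.7, 255]]}}

```text
time_s: 1.43
ee_pos: [468.3, -162.3, 163.1]
tcp_rot: [0.001, -0.704, 0.71, 0.003]
ft_force: [0.5, 0.0, 0.3]
finger_gap: 0.002
```

{"method": "step_arm", "body": {"commands": [[7, 10, 0, 0, 255], [7, 10, 0, 0, 255], [0, 0, -17, 0, 255], [0, 0, -17, 0, 255], [0, 0, -17, 0, 255], [0, 0, -17, 0, 255], [0, 0, 0, 0, 255], [0, 0, 0, 0, 255]]}}

```text
time_s: 2.1
ee_pos: [479.9, -150.2, 96.2]
tcp_rot: [-0.001, -0.701, 0.713, 0.002]
ft_force: [0.2, 0.3, -0.3]
finger_gap: 0.002
```

```bash
python3 - <<'E'
from rig import status, vision
import cv2,numpy as np
d=vision.get_image('top')['frame'][130:270,185:345,::-1];w=vision.get_image('side')['frame'][150:270,170:330,::-1]
a=cv2.resize(d,None,fx=2.5,fy=2.5,interpolation=2);b=cv2.resize(w,(400,350),interpolation=2)
cv2.imwrite('pics/c1.png',np.hstack([a,b]));s=status.observe();print(s['ee_pos'],s['ft_force'])
E
```

```text
[ 481.87458342 -150.71656926   97.98577444] [ 1.01056453 -0.07736387  0.30727621]
```

View pics/c1.png

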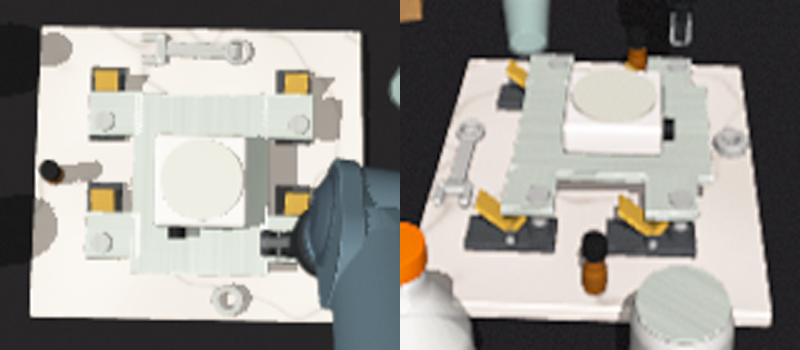

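The fingers show above NR in the left half of the picture (near px (275,240)), and all tabs are still raised. I'm 8 mm short in y, so I'll correct that and press.

{"method": "step_arm", "body": {"commands": [[0, 4, 0, 0, 255], [0, 4, 0, 0, 255], [0, 0, -6, 0, 255], [0, 0, -6, 0, 255], [0, 0, -4, 0, 255], [0, 0, -2, 0, 255], [0, 0, -1, 0, 255], [0, 0, 0, 0, 255]]}}

```text
time_s: 2.87
ee_pos: [480.9, -142.6, 77.7]
tcp_rot: [-0.0, -0.701, 0.713, 0.0]
ft_force: [0.3, -0.5, 0.6]
finger_gap: -0.003
```

{"method": "step_arm", "body": {"commands": [[0, 0, -1, 0, 255], [0, 0, -1, 0, 255], [0, 0, -1, 0, 255], [0, 0, 0, 0, 255], [0, 0, 0, 0, 255], [0, 0, 0, 0, 255], [0, 0, 0, 0, 255], [0, 0, 0, 0, 255]]}}

```text
time_s: 3.53
ee_pos: [481.6, -142.7, 76.9]
tcp_rot: [-0.0, -0.701, 0.713, -0.0]
ft_force: [-4.2, 1.1, 10.3]
finger_gap: 0.004
```

{"method": "step_arm", "body": {"commands": [[0, 0, -1, 0, 255], [0, 0, -1, 0, 255], [0, 0, 0, 0, 255], [0, 0, 0, 0, 255], [0, 0, 0, 0, 255], [0, 0, 0, 0, 255], [0, 0, 0, 0, 255], [0, 0, 0, 0, 255]]}}

```text
time_s: 4.2
ee_pos: [481.6, -142.7, 76.8]
tcp_rot: [-0.001, -0.701, 0.713, 0.0]
ft_force: [-8.2, 1.8, 21.8]
finger_gap: -0.001
```

NR is firm: 22 N and no sink. On to FR.

{"method": "step_arm", "body": {"commands": [[0, 0, 15, 0, 255], [0, 0, 20, 0, 255], [25, 0, 0, 0, 255], [28, -1, 0, 0, 255], [28, -1, 0, 0, 255], [28, 0, 0, 0, 255], [27, 0, 0, 0, 255], [0, 0, 0, 0, 255]]}}

```text
time_s: 4.87
ee_pos: [623.4, -143.5, 109.2]
tcp_rot: [0.003, -0.702, 0.712, -0.002]
ft_force: [-0.0, -0.2, 1.4]
finger_gap: -0.001
```

{"method": "step_arm", "body": {"commands": [[0, 0, -10, 0, 255], [0, 0, -10, 0, 255], [0, 0, -7, 0, 255], [0, 0, -2, 0, 255], [0, 0, -2, 0, 255], [0, 0, -1, 0, 255], [0, 0, 0, 0, 255], [0, 0, 0, 0, 255]]}}

```text
time_s: 5.53
ee_pos: [614.5, -144.7, 76.3]
tcp_rot: [-0.002, -0.701, 0.713, 0.002]
ft_force: [-5.0, 0.5, 5.0]
finger_gap: 0.001
```

{"method": "step_arm", "body": {"commands": [[0, 0, -1, 0, 255], [0, 0, -1, 0, 255], [0, 0, -1, 0, 255], [0, 0, 0, 0, 255], [0, 0, 0, 0, 255], [0, 0, 0, 0, 255], [0, 0, 0, 0, 255], [0, 0, 0, 0, 255]]}}

```text
time_s: 6.2
ee_pos: [615.0, -144.9, 74.0]
tcp_rot: [-0.002, -0.701, 0.713, 0.001]
ft_force: [-5.1, 1.2, 6.7]
finger_gap: -0.002
```

FR is sinking at about 6 N. I'll press it to the stop.

{"method": "step_arm", "body": {"commands": [[0, 0, -1, 0, 255], [0, 0, -1, 0, 255], [0, 0, -1, 0, 255], [0, 0, -1, 0, 255], [0, 0, 0, 0, 255], [0, 0, 0, 0, 255], [0, 0, 0, 0, 255], [0, 0, 0, 0, 255]]}}

```text
time_s: 6.87
ee_pos: [615.3, -145.0, 72.6]
tcp_rot: [-0.002, -0.701, 0.713, 0.001]
ft_force: [-9.2, 1.7, 17.9]
finger_gap: 0.001
```

```bash
python3 - <<'E'
from rig import status, vision
import cv2,numpy as np
f=vision.get_image('side')['frame'];s=status.observe();print(s['ee_pos'],s['ft_force'])
cv2.imwrite('pics/c2.png',cv2.resize(f[120:270,150:340,::-1],None,fx=4,fy=4,interpolation=2))
E
```

```text
[ 615.2649808  -144.91677088   72.55489472] [-8.35049727  1.79284474 18.83899278]
```

View pics/c2.png

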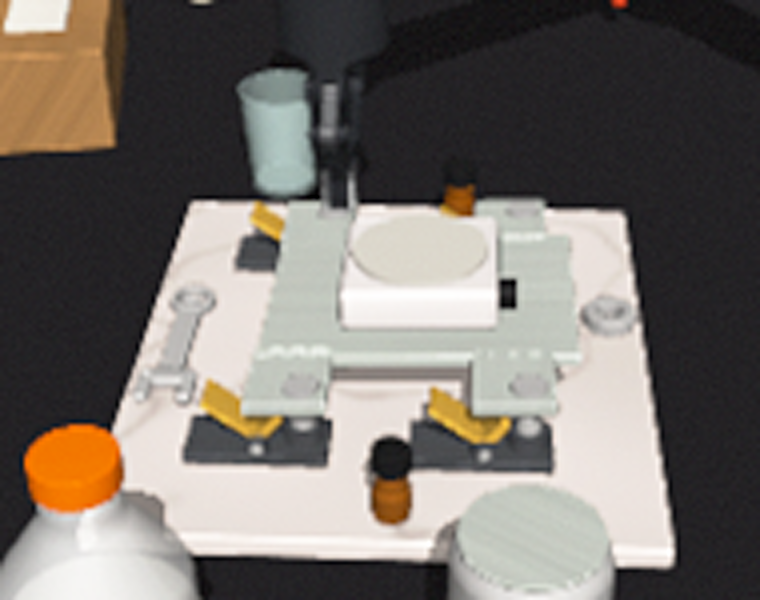

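The finger is on the FR pad (px (338,205)), the left-side tabs are raised, and the ear sank about 4.3 mm. I'll release and move over the FR tab.

{"method": "step_arm", "body": {"commands": [[0, 0, 15, 0, 255], [0, 0, 20, 0, 255], [0, 0, 0, 0, 255], [20, 0, 0, 0, 255], [20, -1, 0, 0, 255], [10, 0, 0, 0, 255], [0, 0, 0, 0, 255], [0, 0, 0, 0, 255]]}}

```text
time_s: 7.58
ee_pos: [666.7, -145.4, 103.4]
tcp_rot: [-0.0, -0.701, 0.713, 0.001]
ft_force: [-0.0, 0.2, -0.4]
finger_gap: 0.0
```

{"method": "step_arm", "body": {"commands": [[0, 0, 0, 0, 255], [0, 0, 0, 0, 255], [0, 0, 0, 0, 255], [0, 0, 0, 0, 255], [0, 0, 0, 0, 255], [0, 0, 0, 0, 255], [0, 0, 0, 0, 255], [0, 0, 0, 0, 255]]}}

```text
time_s: 8.25
ee_pos: [667.3, -145.5, 104.3]
tcp_rot: [0.0, -0.701, 0.713, -0.0]
ft_force: [0.3, -0.1, -0.0]
finger_gap: -0.003
```

```bash
python3 - <<'E'
from rig import status, vision
import cv2,numpy as np
a=vision.get_image('top')['frame'][130:230,265:345,::-1];b=vision.get_image('wrist')['frame'][:,:,::-1]
s=status.observe();print(s['ee_pos'],s['ft_force'])
cv2.imwrite('pics/c3.png',np.hstack([cv2.resize(a,(320,384),interpolation=2),cv2.resize(b,(480,384))]))
E
```

```text
[ 667.31512055 -145.54526445  104.29874717] [0.60029142 0.05872289 0.43978378]
```

View pics/c3.png

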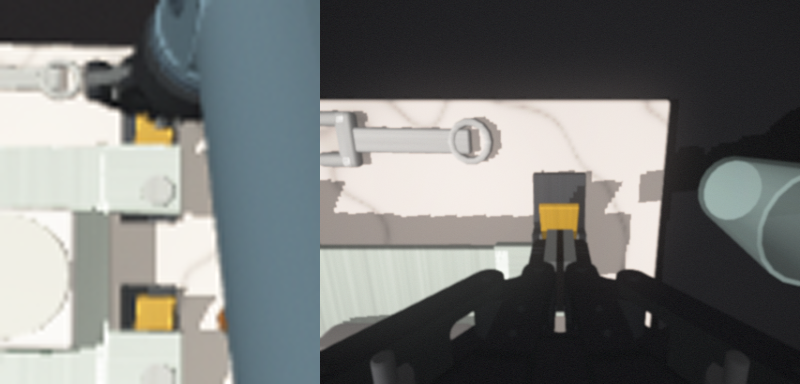

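The wrist view shows the shut fingertips (px (560,232)) in line with the FR tab (px (560,215)), with the wrench and beaker clear. I'll go 3 mm farther in x to clear the ear edge, then descend.

{"method": "step_arm", "body": {"commands": [[3, 0, -8, 0, 255], [0, 0, -8, 0, 255], [0, 0, -8, 0, 255], [0, 0, -6, 0, 255], [0, 0, -6, 0, 255], [0, 0, -3, 0, 255], [0, 0, 0, 0, 255], [0, 0, 0, 0, 255]]}}

```text
time_s: 9.02
ee_pos: [670.0, -145.5, 64.9]
tcp_rot: [-0.0, -0.701, 0.713, 0.0]
ft_force: [-0.5, -0.6, -0.3]
finger_gap: -0.002
```

{"method": "step_arm", "body": {"commands": [[0, 0, -3, 0, 255], [0, 0, -3, 0, 255], [0, 0, -3, 0, 255], [0, 0, -3, 0, 255], [0, 0, 0, 0, 255], [0, 0, 0, 0, 255], [0, 0, 0, 0, 255], [0, 0, 0, 0, 255]]}}

```text
time_s: 9.68
ee_pos: [669.7, -145.5, 52.8]
tcp_rot: [-0.0, -0.701, 0.713, 0.0]
ft_force: [0.2, 0.6, -0.3]
finger_gap: -0.004
```

```bash
python3 - <<'E'
from rig import status, vision
import cv2,numpy as np
a=vision.get_image('side')['frame'][120:230,170:290,::-1];b=vision.get_image('wrist')['frame'][:,:,::-1]
s=status.observe();print(s['ee_pos'],s['ft_force'])
cv2.imwrite('pics/c4.png',np.hstack([cv2.resize(a,(400,367),interpolation=2),cv2.resize(b[100:330,130:380],(400,367))]))
E
```

```text
[ 669.76833413 -145.53600239   52.91613979] [ 0.87384503 -0.4598502   0.62457539]
```

View pics/c4.png

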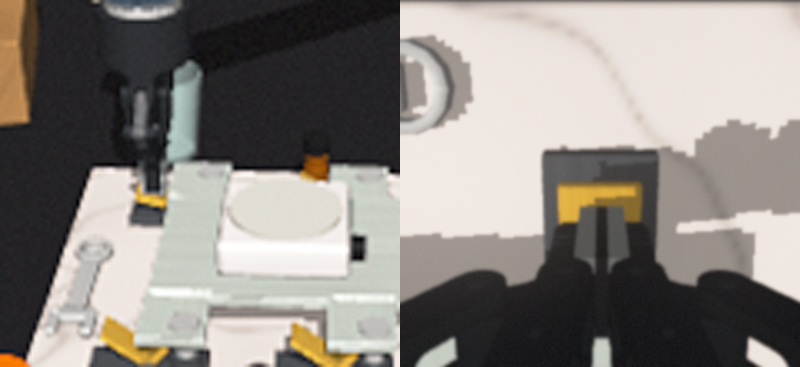

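The FR tab is already well down under the tip (side px (150,198)), and the finger is clear of the plate. I'll press on to the stop.

{"method": "step_arm", "body": {"commands": [[0, 0, -3, 0, 255], [0, 0, -2, 0, 255], [0, 0, -2, 0, 255], [0, 0, -1, 0, 255], [0, 0, -1, 0, 255], [0, 0, 0, 0, 255], [0, 0, 0, 0, 255], [0, 0, 0, 0, 255]]}}

```text
time_s: 10.45
ee_pos: [671.1, -145.6, 45.2]
tcp_rot: [0.0, -0.701, 0.713, -0.001]
ft_force: [0.6, 0.3, 5.2]
finger_gap: -0.002
```

{"method": "step_arm", "body": {"commands": [[0, 0, -1, 0, 255], [0, 0, -1, 0, 255], [0, 0, 0, 0, 255], [0, 0, 0, 0, 255], [0, 0, 0, 0, 255], [0, 0, 0, 0, 255], [0, 0, 0, 0, 255], [0, 0, 0, 0, 255]]}}

```text
time_s: 11.12
ee_pos: [671.1, -145.6, 45.0]
tcp_rot: [0.0, -0.701, 0.713, -0.0]
ft_force: [-3.3, 0.5, 12.0]
finger_gap: -0.0
```

At the stop: tip z 31 mm, 12 N. I'll retract straight up and check.

{"method": "step_arm", "body": {"commands": [[0, 0, 10, 0, 255], [0, 0, 20, 0, 255], [0, 0, 30, 0, 255], [0, 0, 30, 0, 255], [0, 0, 30, 0, 255], [0, 0, 30, 0, 255], [0, 0, 30, 0, 255], [0, 0, 0, 0, 255]]}}

```text
time_s: 11.78
ee_pos: [673.9, -146.3, 229.9]
tcp_rot: [0.003, -0.701, 0.713, -0.005]
ft_force: [1.4, -0.1, 1.5]
finger_gap: -0.004
```

{"method": "step_arm", "body": {"commands": [[-15, -35, 10, 0, 255], [-15, -35, 10, 0, 255], [-15, -35, 0, 0, 255], [-15, -35, 0, 0, 255], [-15, -35, 0, 0, 255], [-15, -35, 0, 0, 255], [0, 0, 0, 0, 255], [0, 0, 0, 0, 255]]}}

```text
time_s: 12.45
ee_pos: [576.3, -360.7, 240.8]
tcp_rot: [-0.002, -0.698, 0.716, 0.001]
ft_force: [0.9, 0.7, 0.1]
finger_gap: 0.003
```

```bash
python3 - <<'E'
from rig import status, vision
import cv2,numpy as np
a=vision.get_image('side')['frame'][150:270,170:330,::-1];b=vision.get_image('top')['frame'][130:270,185:345,::-1]
s=status.observe();print(s['ee_pos'],s['ft_force'])
cv2.imwrite('pics/c5.png',np.hstack([cv2.resize(a,(400,350),interpolation=2),cv2.resize(b,(400,350),interpolation=2)]))
E
```

```text
[ 579.98693723 -354.50918942  241.15871619] [ 0.45768872  0.84729191 -0.47805535]
```

View pics/c5.png

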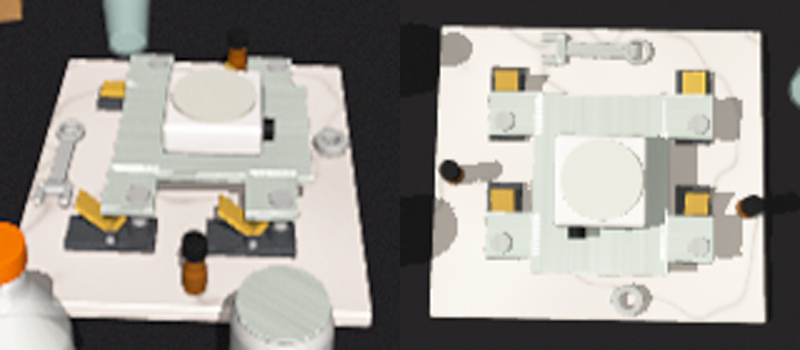

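The FR tab lies flat (side px (113,92)) and no longer casts a wedge shadow. The other three tabs are raised, and the plate and surrounding items haven't moved. Handing in.

```bash
python3 -c "
from rig import order
print(order.finish_job())"
```

```text
the job is handed in; nothing more can be done
None
```

The far right ear (`ear_4`) is the soft one. I pressed its shim flat, left the other three raised, and handed the job in at about 12.5 s; no verdict is reported.

- **Finding the ear:** The near right ear stayed firm under 22 N. The far right ear sank about 4.3 mm, starting at 5 to 7 N and stopping under about 18 N. I did not press the two left ears, since only one post is sprung.
- **Pressing the shim:** I pushed its tab down to the stop, where the fingertip read 31 mm above the bench at 12 N. I then lifted straight up and backed away.
- **Last check:** The final side and top pictures show that tab flat, the other three raised, and the plate and surrounding items in place by eye. The arm was clear, with the force reading near zero.

I did not measure the final plate tilt or the shim angle in numbers. No check failed or disagreed.

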